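# Make up a covered crucible setting on a fire brick

## Robot

A 6-joint arm with a two-finger parallel gripper is mounted at the origin on the work surface; the furniture and walls round the work are solid. World frame = base frame: x ahead of the robot, y to its left, z up, the work surface at z = 0. Lengths are in m, angles in rad, forces in N, time in s.
With the tool pointing down it reaches from about 0.35 to 0.975 m from the base axis. Payload 7.1 kg.
Tool frame: the origin (TCP) lies on the centre line of the jaws, within the pads' length; the fingertips stand 17 mm ahead of it and the grasp point (between the pads) lies 2 mm behind it; z points along the fingers, y is the line along which they close (so a half turn about z gives the same grasp; the last joint's range is limited). The gripper opens to 88 mm and grips with 3 to 60 N. Pads are 20 mm wide; open, the fingers measure 115 mm over their backs; the gripper's body (75 mm by 178 mm) begins 61 mm behind the grasp point.
Start: joints at [1.314, 0.423, 1.63, -0, 1.089, -0.019], TCP at [0.147, 0.607, 0.24] pointing down, gripper open.
Joint ranges: [-3, 3], [-0.9, 2.11], [0.09, 2.58], [-1.31, 4.45], [0.11, 2.69], [-2.54, 2.54]. Speed limits (rad/s): [2.39, 2.39, 3.01, 3.14, 3.14, 3.14].

## Interface

Orientations are given as a unit quaternion [x, y, z, w].
In Python, from cell import status, imaging, hand_in gives the robot as it stands. The module is installed in compiled form; this text tells all that it offers.
- The arm moves only by the tool servo_tool, never from a script. Its argument "commands" is text: rows parted by semicolons, each of 5 numbers parted by spaces: the shift along the tool's x, y, z in m, then the turn about the tool's z in rad, then the opening, from 0 (shut) to 1 (fully open). A call has 1 to 5 rows; each row is the pose to reach, as a shift and turn from the pose commanded when the call began, along the tool's axes at that moment; what a row does not reach only later rows make up. A row lasts 1/8 s, in which the tool goes at most 62.5 mm and 10.7 degrees, less where a joint would pass 70% of its speed; a pose out of reach is approached as far as the arm can. A call with a gripper value outside its range is refused whole. The fingers move at their own pace and stop on an object; "squeeze" is the grip in N (left out, the last holds). Time passes only in rows, so rows that repeat a pose let the fingers close. It gives the time, the measured TCP pose, the force, the opening and the grip force at its end, in the units of the state.
- status.observe(): the state, without advancing time (a new reading comes with each control period).
- imaging.snapshot(name): name is "scene" or "top" or "wrist"; returns the picture (480x640x3 uint8, blue, green, red); there is no depth.
- imaging.get_calibration(name): a dict with "mtx" (3x3 intrinsics, pixels), "k1" (the pictures are not rectified: a ray, as slopes to the right and down, at radius r is drawn at 1 + k1 r^2 times it, then the intrinsics apply), "rvec" (rotation vector, rad) and "tvec" (3), from world to camera coordinates, as OpenCV has them; the wrist camera has in their place "tool_from_camera" (4x4, takes a point from camera to tool coordinates, whose origin is the TCP and whose axes are the flange's). Camera axes: x right, y down, z forward; pixel columns grow to the right and rows downward; lengths in m; the calibration is good to about 2 mm. A picture is of the moment at which its call begins: read the wrist's pose just before it. get_calibration takes no time and is no camera call.
- hand_in(): hands the job in; it is judged then, once.
The state is a dict: "clock": time; "joint_positions": joint angles; "dq": joint speeds; "joint_torque": joint torques, N m; "tcp_pos": TCP position; "ee_rot": TCP orientation; "wrist_force": force on the tool from outside, world axes, zero at the start; "ft_torque": the same for the moment, N m; "gripper_width": finger opening in m; "grasp_force": force on a finger pad.
Only numpy, scipy, OpenCV 4.12 (cv2) and the standard library are available. Lean on these libraries where they do the work, as an engineer would, in place of code of your own. Each camera call takes 0.05 s, during which the arm holds its last target. There are 200 camera calls.

## Task

Make up a covered crucible setting on the fire brick, from the bottom up: lay the smaller, thicker graphite plate flat in the middle of the brick and lengthways along it, centre the setter ring on the plate, stand the crucible upright inside the ring, and close it with the lid that fits, sitting level with its spigot in the mouth. Set the four things down one after another in this order straight onto the brick, and leave everything else where it lies.

Things in the scene. Friction and masses are not known exactly. Their poses are not given: they have to be found in the camera images.
- fire_brick: cut block of cream fire brick, fixed to the bench; 110 mm along its x, 130 mm along its y (its length), 32 mm high; origin at the centre of its underside, z up
- graphite_plate: the smaller, thicker of two black graphite plates, loose; 70 mm along its x, 120 mm along its y (its length), 12 mm thick, 0.18 kg; lies flat; origin at the centre of its underside, z up
- setter_ring: setter ring: plain pale ceramic ring lying flat, loose; 64 mm outside and 52 mm inside diameter (6 mm wall), 12 mm high; origin on its axis at the underside, z along the axis, up
- crucible: crucible: small buff clay cup with the mouth up, loose, 0.13 kg; 48 mm high, tapered, 42 mm outside diameter at the foot and 58 mm at the rim, wall about 5 mm; the foot fits inside the setter ring and stands on what lies beneath the ring; origin at the centre of its foot, z up
- small_lid: the smaller of two clay lids, fits the crucible, loose; a disc 62 mm across and 7 mm thick, with a spigot 38 mm across and 6 mm deep beneath it, on which it stands, and a round knob 16 mm across (20 mm at its root) and 20 mm tall on top; 33 mm high in all; origin at the centre of the spigot's underside, z up through the knob. When seated, the disc rests on the crucible's rim with the spigot inside, so its origin is 42 mm above the crucible's
- large_lid: the larger clay lid, too big for the crucible, loose: not used; like the small lid but with a disc 88 mm across and a spigot 68 mm across, 33 mm high in all; origin at the centre of the spigot's underside
- large_plate: the larger, thinner graphite plate, loose: not used; 92 x 135 x 9 mm, lies flat; origin at the centre of its underside
- frit_jar: screw-lid jar with a white lid, loose: not used; 46 mm across, 71 mm high; origin at the centre of its underside
- cabochon: small glass half-dome, loose: not used; 23 mm across, 12 mm high; origin at the centre of its flat underside
Not all that is in view belongs to the job. Several things have the shape of the setter_ring; the one meant has the colours described above. What is shaped like the graphite_plate but purple is not meant.

How it is judged:
On the way, in this order (a step that is already met when the one before it is completed fails the run):
1. the smaller, thicker graphite plate lies on the brick, released (horizontal distance between graphite_plate and fire_brick below 0.015 m and angle between the y axis of graphite_plate and the y axis of fire_brick, either way round below 0.2 rad and angle between graphite_plate's own z axis and vertical below 0.06 rad and z of graphite_plate in the frame of fire_brick between 0.028 and 0.036 m and contact force between graphite_plate and the fingers below 0.05 N and linear speed of graphite_plate below 0.02 m/s), for 0.2 s.
2. the setter ring lies on the plate, released (horizontal distance between graphite_plate and fire_brick below 0.015 m and angle between the y axis of graphite_plate and the y axis of fire_brick, either way round below 0.2 rad and angle between each of graphite_plate, setter_ring's own z axis and vertical below 0.06 rad and z of graphite_plate in the frame of fire_brick between 0.028 and 0.036 m and horizontal distance between setter_ring and graphite_plate below 0.012 m and z of setter_ring in the frame of graphite_plate between 0.008 and 0.016 m and contact force between setter_ring and the fingers below 0.05 N and linear speed of setter_ring below 0.02 m/s), for 0.2 s.
3. the crucible stands in the ring on the plate, released (horizontal distance between graphite_plate and fire_brick below 0.015 m and angle between the y axis of graphite_plate and the y axis of fire_brick, either way round below 0.2 rad and angle between each of graphite_plate, setter_ring, crucible's own z axis and vertical below 0.06 rad and z of graphite_plate in the frame of fire_brick between 0.028 and 0.036 m and horizontal distance between setter_ring and graphite_plate below 0.012 m and z of setter_ring in the frame of graphite_plate between 0.008 and 0.016 m and horizontal distance between crucible and setter_ring below 0.008 m and z of crucible in the frame of graphite_plate between 0.008 and 0.016 m and contact force between crucible and the fingers below 0.05 N and linear speed of crucible below 0.02 m/s), for 0.2 s.
4. the small lid closes the crucible, released (horizontal distance between graphite_plate and fire_brick below 0.015 m and angle between the y axis of graphite_plate and the y axis of fire_brick, either way round below 0.2 rad and angle between each of graphite_plate, setter_ring, crucible's own z axis and vertical below 0.06 rad and z of graphite_plate in the frame of fire_brick between 0.028 and 0.036 m and horizontal distance between setter_ring and graphite_plate below 0.012 m and z of setter_ring in the frame of graphite_plate between 0.008 and 0.016 m and horizontal distance between crucible and setter_ring below 0.008 m and z of crucible in the frame of graphite_plate between 0.008 and 0.016 m and horizontal distance between small_lid and crucible below 0.01 m and angle between small_lid's own z axis and vertical below 0.07 rad and z of small_lid in the frame of crucible between 0.038 and 0.046 m and linear speed of each of graphite_plate, setter_ring, crucible, small_lid, small_lid below 0.02 m/s and contact force between small_lid and the fingers below 0.05 N), for 0.2 s.
At the end, for the whole second after the job is handed in: Plate flat on the brick within 15 mm of its centre and 0.2 rad of its length; ring flat on the plate, within 12 mm of its centre; crucible upright in the ring (8 mm) with its foot on the plate; small lid level in its mouth (10 mm); all at rest, released. The other things moved under 30 mm (horizontal distance between graphite_plate and fire_brick below 0.015 m and angle between the y axis of graphite_plate and the y axis of fire_brick, either way round below 0.2 rad and angle between each of graphite_plate, setter_ring, crucible's own z axis and vertical below 0.06 rad and z of graphite_plate in the frame of fire_brick between 0.028 and 0.036 m and horizontal distance between setter_ring and graphite_plate below 0.012 m and z of setter_ring in the frame of graphite_plate between 0.008 and 0.016 m and horizontal distance between crucible and setter_ring below 0.008 m and z of crucible in the frame of graphite_plate between 0.008 and 0.016 m and horizontal distance between small_lid and crucible below 0.01 m and angle between small_lid's own z axis and vertical below 0.07 rad and z of small_lid in the frame of crucible between 0.038 and 0.046 m and linear speed of each of graphite_plate, setter_ring, crucible, small_lid below 0.02 m/s); the robot touches nothing.
It fails at once if the large lid is moved by more than 30 mm (distance of large_lid from where it was at the start of the episode above 0.03 m).
It fails at once if the frit jar is moved by more than 30 mm (distance of frit_jar from where it was at the start of the episode above 0.03 m).
It fails at once if the cabochon is moved by more than 30 mm (distance of cabochon from where it was at the start of the episode above 0.03 m).
It fails at once if the large plate is moved by more than 30 mm (distance of large_plate from where it was at the start of the episode above 0.03 m).
It also fails if it takes over 128 s, if anything falls off the work surface, if the arm or the gripper's body presses on something with over 40 N, if the wrist force passes 120 N, or if a joint passes its speed limit or range.

## Working session

There is one attempt and no reset: what is moved stays moved. The work goes in short steps, Python scripts to look and compute and a tool call to move; the robot and the scene stay as the last step left them, time stands still between calls to the robot, and variables do not carry over. Pictures are saved under pics/ and viewed, at most 14 in all, crops included, and the job is handed in when it is done.

Besides the shell and the picture viewer there is one more tool, called as name(argument=value, ...) on one line, values as JSON. servo_tool: Moves the arm, as the interface text tells. Its arguments: {"type":"object","properties":{"commands":{"type":"string"},"squeeze":{"type":"number"}},"required":["commands"]}

```bash
mkdir -p pics; cat > h.py <<'E'
import numpy as np, cv2
from cell import status, imaging
from scipy.spatial.transform import Rotation as R
def cam(name, st=None):
    c=imaging.get_calibration(name); K=np.array(c["mtx"],float)
    if "rvec" in c:
        Rw=cv2.Rodrigues(np.array(c["rvec"],float))[0]; t=np.array(c["tvec"],float).ravel()
        return K,c["k1"],Rw.T,-Rw.T@t
    st=st or status.observe(); T=np.array(c["tool_from_camera"])
    Rt=R.from_quat(st["ee_rot"]).as_matrix()
    return K,c["k1"],Rt@T[:3,:3],Rt@T[:3,3]+np.array(st["tcp_pos"])
def pix(C,uv,z):
    K,k1,Rc,o=C
    d=cv2.undistortPoints(np.array([[uv]],float),K,np.array([k1,0,0,0,0.])).ravel()
    r=Rc@np.array([d[0],d[1],1]); return (o+r*(z-o[2])/r[2])
def proj(C,p):
    K,k1,Rc,o=C
    q=cv2.projectPoints(np.array([p],float),cv2.Rodrigues(Rc.T)[0],-Rc.T@o,K,np.array([k1,0,0,0,0.]))[0]
    return q.ravel()
def totool(p,st=None):
    st=st or status.observe()
    return R.from_quat(st["ee_rot"]).inv().apply(np.array(p)-np.array(st["tcp_pos"]))
E
python3 - <<'E'
from h import *
s=status.observe(); print(s)
for n in("scene","top","wrist"):
    cv2.imwrite(f"pics/{n}0.png",imaging.snapshot(n)); print(n,[np.round(x,3).tolist() for x in cam(n,s)])
E
```

```text
{'clock': 0.0, 'joint_positions': array([ 1.31398234e+00,  4.23807226e-01,  1.63071767e+00,  1.63312157e-06,
        1.08856388e+00, -1.90149718e-02]), 'dq': array([ 0.00094921, -0.00024347,  0.0013429 , -0.00144839,  0.00138061,
        0.0015692 ]), 'joint_torque': array([ 1.75902882e-03, -5.44625044e+01, -2.73668200e+01,  6.43899827e-02,
        2.28834932e-02, -1.30609437e-04]), 'tcp_pos': array([0.14707495, 0.60689657, 0.23891178]), 'ee_rot': array([ 1.18619899e-01,  9.92939454e-01, -7.40857880e-04, -1.03557888e-04]), 'wrist_force': array([-0.33173787, -0.09250246, -0.48781438]), 'ft_torque': array([ 0.01153352, -0.01025559, -0.01010346]), 'grasp_force': 0.0, 'gripper_width': 0.08757779120415682}
scene [[[479.927, 0.0, 322.59], [0.0, 479.927, 237.752], [0.0, 0.0, 1.0]], -0.071, [[0.909, -0.288, 0.301], [-0.416, -0.645, 0.641], [0.01, -0.708, -0.706]], [-0.009, -0.856, 0.95]]
top [[[582.084, 0.0, 321.667], [0.0, 582.084, 235.903], [0.0, 0.0, 1.0]], -0.193, [[-0.224, -0.75, 0.622], [-0.975, 0.181, -0.132], [-0.013, -0.636, -0.772]], [-0.781, 0.186, 1.478]]
wrist [[[411.285, 0.0, 321.851], [0.0, 411.285, 247.743], [0.0, 0.0, 1.0]], -0.043, [[0.235, 0.942, 0.24], [0.972, -0.228, -0.059], [-0.001, 0.247, -0.969]], [0.081, 0.623, 0.384]]
```

View pics/top0.png

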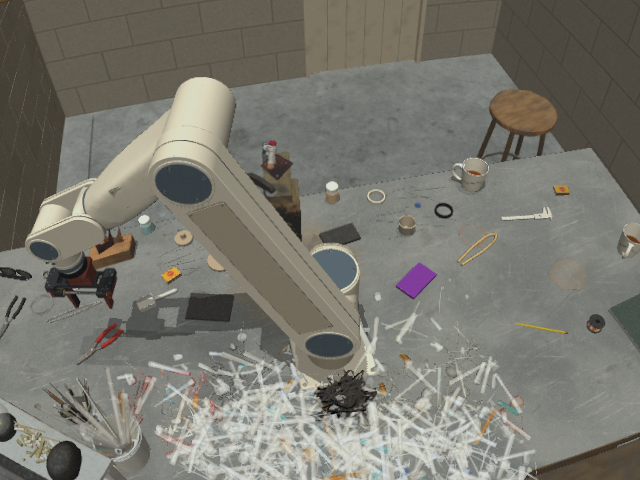

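View pics/scene0.png

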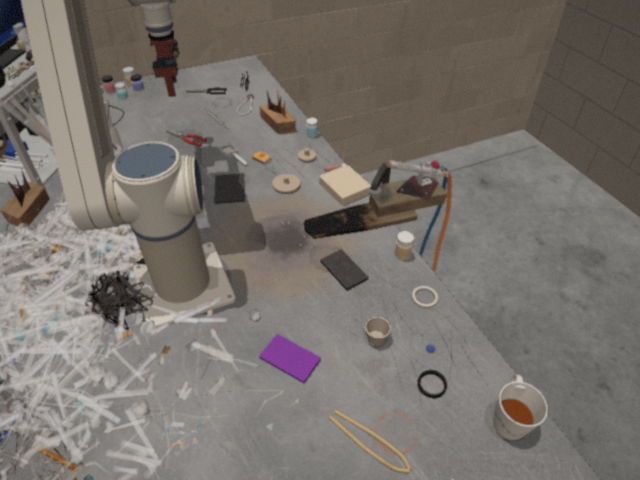

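The scene picture shows the brick at (345,183), large plate (230,188), small plate (344,268), pale ring (425,296), crucible (377,330), large lid (286,183), small lid (307,155), and a torch stand at (400,200). I'll enlarge the working part for corner readings.

```bash
python3 - <<'E'
from h import *
im=cv2.imread("pics/scene0.png")[130:355,200:500]
cv2.imwrite("pics/crop1.png",cv2.resize(im,(800,600),interpolation=cv2.INTER_CUBIC))
C=cam("scene")
for n,uv,z in [("brick",(345,182),.032),("plate",(344,268),.012),("ring",(425,295),.012),("cruc rim",(378,324),.048),("slid",(307,155),.013),("llid",(286,183),.013),("lplate",(230,188),.009),("jar",(404,240),.071),("cab",(430,349),.006)]:
    print(n,pix(C,uv,z).round(3))
E
```

```text
brick [0.547 0.172 0.032]
plate [ 0.396 -0.127  0.012]
ring [ 0.54  -0.29   0.012]
cruc rim [ 0.375 -0.338  0.048]
slid [0.507 0.375 0.013]
llid [0.387 0.264 0.013]
lplate [0.221 0.316 0.009]
jar [ 0.555 -0.15   0.071]
cab [ 0.468 -0.424  0.006]
```

View pics/crop1.png

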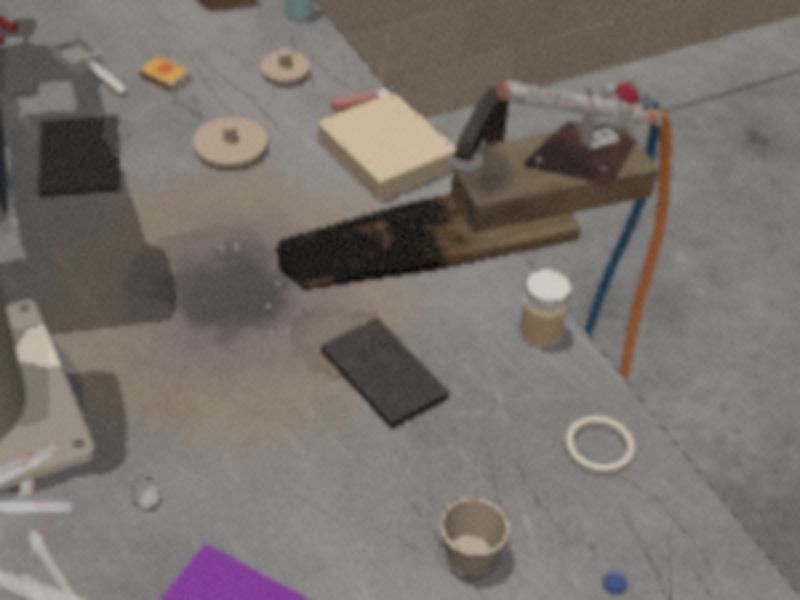

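```bash
python3 - <<'E'
from h import *
C=cam("scene")
def q(pts,z):
    P=np.array([pix(C,(200+u/2.6667,130+v/2.6667),z)[:2] for u,v in pts]); 
    e=[P[(i+1)%4]-P[i] for i in range(4)]
    print(P.round(3).tolist(),P.mean(0).round(3),[(round(float(np.hypot(*x)),3),round(float(np.degrees(np.arctan2(x[1],x[0]))),1)) for x in e])
q([(319,130),(391,94),(457,150),(380,187)],.032)
q([(322,350),(376,320),(447,392),(393,422)],.012)
for n,uv,z in [("torchtip z.1",(463,153),.1),("torch tip z.05",(463,153),.05),("blockleft",(458,195),.04),("torch top",(505,88),.13),("torch",(505,88),.1),("mitre tip",(280,250),.02)]:
    print(n,pix(C,(200+uv[0]/2.6667,130+uv[1]/2.6667),z).round(3))
E
```

```text
[[0.482, 0.218], [0.59, 0.247], [0.611, 0.121], [0.502, 0.098]] [0.546 0.171] [(0.112, 15.0), (0.128, -80.6), (0.112, -168.3), (0.122, 99.3)]
[[0.35, -0.081], [0.417, -0.066], [0.437, -0.18], [0.373, -0.191]] [ 0.394 -0.129] [(0.069, 12.7), (0.116, -79.9), (0.065, -169.6), (0.113, 101.8)]
torchtip z.1 [0.568 0.042 0.1  ]
torch tip z.05 [0.602 0.094 0.05 ]
blockleft [0.569 0.043 0.04 ]
torch top [0.644 0.09  0.13 ]
torch [0.668 0.124 0.1  ]
mitre tip [0.366 0.061 0.02 ]
```

servo_tool(commands="-0.304 -0.18 -0.06 0.6 1;-0.304 -0.18 -0.06 0.6 1;-0.304 -0.18 -0.06 0.6 1;-0.304 -0.18 -0.06 0.6 1;-0.304 -0.18 -0.06 0.6 1")

```text
clock: 0.78
tcp_pos: [0.369, 0.3908, 0.2923]
ee_rot: [0.407, 0.913, -0.0, 0.0]
wrist_force: [0.3, 0.2, -0.5]
gripper_width: 0.088
grasp_force: 0.0
```

```bash
cat >> h.py <<'E'
def yang(st): 
    y=R.from_quat(st["ee_rot"]).as_matrix()[:,1]; return np.degrees(np.arctan2(y[1],y[0]))
def go(x,y,z,a=None):
    st=status.observe(); d=totool([x,y,z],st); t=0
    if a is not None: t=np.radians((yang(st)-a+90)%180-90)
    print("shift",d.round(4),"dist",round(float(np.linalg.norm(d)),3),"turn",round(float(t),3),"| tcp",st["tcp_pos"].round(4),"ang",round(float(yang(st)),1),"q",st["joint_positions"].round(2),"clk",round(st["clock"],2),"w",round(st["gripper_width"],4))
E
python3 -c "
from h import *
go(.5,.1,.33,11.5)"
```

```text
shift [-0.3038 -0.0971 -0.0377] dist 0.321 turn 0.532 | tcp [0.369  0.3908 0.2923] ang 42.0 q [ 0.79  0.23  1.77 -0.    1.13  0.06] clk 0.78 w 0.088
```

servo_tool(commands="-0.3 -0.096 -0.037 0.53 1;-0.3 -0.096 -0.037 0.53 1;-0.3 -0.096 -0.037 0.53 1;-0.3 -0.096 -0.037 0.53 1;-0.3 -0.096 -0.037 0.53 1")

```text
clock: 1.4
tcp_pos: [0.4958, 0.1074, 0.3287]
ee_rot: [0.632, 0.775, 0.0, 0.0]
wrist_force: [0.5, -0.4, -0.4]
gripper_width: 0.0877
grasp_force: 0.0
```

```bash
python3 - <<'E'
from h import *
s=status.observe();np.save("s1.npy",s,allow_pickle=True)
cv2.imwrite("pics/w1.png",imaging.snapshot("wrist"))
go(.394,-.129,.2,11.5)
E
```

```text
shift [-0.2052 -0.1487  0.1301] dist 0.285 turn -0.001 | tcp [0.4987 0.102  0.3297] ang 11.4 q [ 0.18  0.15  1.79 -0.    1.2  -0.02] clk 1.45 w 0.0879
```

View pics/w1.png

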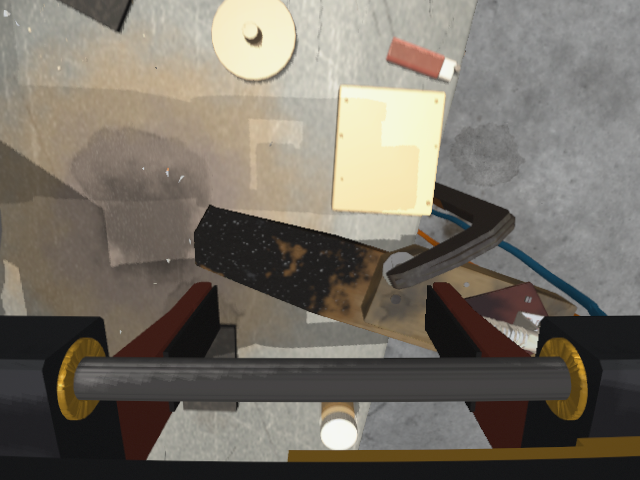

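The wrist picture shows the brick's top corners at (340,86), (444,92), (434,215), (332,209). A dark elbow (torch nozzle) lies close to it: (395,275) to (515,215) to (438,185). I'll triangulate the elbow against the scene view.

```bash
python3 - <<'E'
from h import *
s=np.load("s1.npy",allow_pickle=True).item(); W=cam("wrist",s); C=cam("scene")
P=np.array([pix(W,p,.032)[:2] for p in [(340,86),(444,92),(434,215),(332,209)]])
print("brick",P.round(3).tolist(),P.mean(0).round(4)); 
for i in range(4):
    e=P[(i+1)%4]-P[i]; print(round(float(np.hypot(*e)),4),round(float(np.degrees(np.arctan2(e[1],e[0]))),1))
for p in [(395,278),(515,218),(438,187)]:
    for z in (.05,.1,.15,.2):
        w=pix(W,p,z); uv=proj(C,w); print(p,w.round(3),"crop",((uv-[200,130])*2.6667).round(0))
E
```

```text
brick [[0.488, 0.233], [0.593, 0.249], [0.616, 0.124], [0.506, 0.108]] [0.5509 0.1784]
0.1064 8.8
0.1272 -79.4
0.1115 -171.7
0.1262 98.3
(395, 278) [0.588 0.051 0.05 ] crop [471. 180.]
(395, 278) [0.575 0.065 0.1  ] crop [458. 139.]
(395, 278) [0.563 0.08  0.15 ] crop [445.  96.]
(395, 278) [0.55  0.094 0.2  ] crop [431.  52.]
(515, 218) [0.696 0.141 0.05 ] crop [514. 110.]
(515, 218) [0.671 0.144 0.1  ] crop [498.  78.]
(515, 218) [0.646 0.148 0.15 ] crop [481.  44.]
(515, 218) [0.62  0.152 0.2  ] crop [463.   8.]
(438, 187) [0.607 0.155 0.05 ] crop [441. 121.]
(438, 187) [0.592 0.157 0.1  ] crop [432.  88.]
(438, 187) [0.578 0.159 0.15 ] crop [422.  53.]
(438, 187) [0.563 0.162 0.2  ] crop [411.  16.]
```

The nozzle is at about z=0.085, from (0.58,0.06) to (0.68,0.14), which clears a gripper closing along the brick's x. Next I go above the plate.

servo_tool(commands="-0.205 -0.149 0.13 0 1;-0.205 -0.149 0.13 0 1;-0.205 -0.149 0.13 0 1;-0.205 -0.149 0.13 0 1;-0.205 -0.149 0.13 0 1")

```text
clock: 2.08
tcp_pos: [0.3888, -0.1227, 0.1972]
ee_rot: [0.632, 0.775, -0.0, -0.001]
wrist_force: [0.4, -0.3, 1.1]
gripper_width: 0.0877
grasp_force: 0.0
```

```bash
python3 - <<'E'
from h import *
s=status.observe();np.save("s2.npy",s,allow_pickle=True)
cv2.imwrite("pics/w2.png",imaging.snapshot("wrist"))
go(.394,-.129,.2,11.5)
E
```

```text
shift [-0.0064  0.0055 -0.0042] dist 0.009 turn 0.001 | tcp [ 0.3873 -0.1238  0.1959] ang 11.6 q [-0.34  0.17  2.12 -0.    0.85 -0.54] clk 2.12 w 0.0879
```

View pics/w2.png

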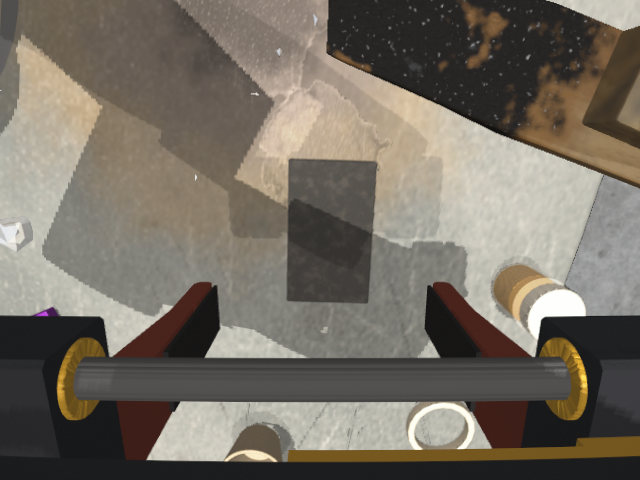

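The wrist picture shows the small plate with top corners (289,159), (377,161), (368,302), (288,300). The ring is at (440,430) and the jar at (545,300).

```bash
python3 - <<'E'
from h import *
s=np.load("s2.npy",allow_pickle=True).item(); W=cam("wrist",s)
P=np.array([pix(W,p,.012)[:2] for p in [(289,159),(377,161),(368,302),(288,300)]])
print(P.round(3).tolist(),P.mean(0).round(4)); 
for i in range(4):
    e=P[(i+1)%4]-P[i]; print(round(float(np.hypot(*e)),4),round(float(np.degrees(np.arctan2(e[1],e[0]))),1))
m=P.mean(0)
go(m[0],m[1],.06,11)
go(m[0],m[1],.02,11)
print(pix(W,(440,427),.012))
E
```

```text
[[0.351, -0.074], [0.419, -0.061], [0.439, -0.178], [0.372, -0.19]] [ 0.3955 -0.1257]
0.0694 10.3
0.1187 -80.3
0.0687 -169.9
0.1184 100.0
shift [-0.0037  0.0082  0.1358] dist 0.136 turn 0.01 | tcp [ 0.3873 -0.1238  0.1959] ang 11.6 q [-0.34  0.17  2.12 -0.    0.85 -0.54] clk 2.12 w 0.0879
shift [-0.0037  0.0084  0.1758] dist 0.176 turn 0.01 | tcp [ 0.3873 -0.1238  0.1959] ang 11.6 q [-0.34  0.17  2.12 -0.    0.85 -0.54] clk 2.12 w 0.0879
[ 0.53531026 -0.28768144  0.012     ]
```

servo_tool(commands="-0.004 0.008 0.06 0.025 1;-0.004 0.008 0.11 0.025 1;-0.004 0.008 0.14 0.025 1;-0.004 0.008 0.14 0.025 1;-0.004 0.008 0.14 0.025 1")

```text
clock: 2.75
tcp_pos: [0.4001, -0.1236, 0.0593]
ee_rot: [0.641, 0.767, 0.0, 0.0]
wrist_force: [0.0, 0.3, 0.0]
gripper_width: 0.0879
grasp_force: 0.0
```

```bash
python3 -c "
from h import *
go(.3955,-.1257,.02,10)"
```

```text
shift [-0.0012 -0.0049  0.0393] dist 0.04 turn 0.004 | tcp [ 0.4001 -0.1236  0.0593] ang 10.2 q [-0.33  0.47  2.17  0.    0.5  -0.51] clk 2.75 w 0.0879
```

servo_tool(commands="-0.001 -0.005 0.02 0 1;-0.001 -0.005 0.039 0 1;-0.001 -0.005 0.039 0 1;-0.001 -0.005 0.039 0 0;-0.001 -0.005 0.039 0 0", squeeze=25)

```text
clock: 3.38
tcp_pos: [0.3954, -0.1258, 0.0205]
ee_rot: [0.641, 0.767, 0.0, 0.001]
wrist_force: [1.8, 1.1, 1.2]
gripper_width: 0.0717
grasp_force: 1.4
```

servo_tool(commands="0 0 0 0 0;0 0 0 0 0;0 0 0 0 0;0 0 -0.02 0 0;0 0 -0.04 0 0")

```text
clock: 4.0
tcp_pos: [0.3944, -0.1255, 0.0601]
ee_rot: [0.641, 0.767, -0.0, -0.0]
wrist_force: [-0.4, -0.4, -1.6]
gripper_width: 0.0698
grasp_force: 25.0
```

```bash
python3 -c "
from h import *
go(.5,0,.2,9.5)
go(.549,.175,.2,9.5)"
```

```text
shift [ 0.1048  0.1261 -0.1399] dist 0.216 turn 0.012 | tcp [ 0.3944 -0.1255  0.0601] ang 10.2 q [-0.34  0.46  2.18 -0.    0.5  -0.51] clk 4.0 w 0.0698
shift [ 0.2684  0.2053 -0.1399] dist 0.366 turn 0.012 | tcp [ 0.3944 -0.1255  0.0601] ang 10.2 q [-0.34  0.46  2.18 -0.    0.5  -0.51] clk 4.0 w 0.0698
```

Held at 69.8 mm. I lift it and carry it across to above the brick.

servo_tool(commands="0 0 -0.06 0 0;0 0 -0.12 0 0;0.05 0.04 -0.14 0.01 0;0.1 0.08 -0.14 0.01 0;0.15 0.12 -0.14 0.01 0")

```text
clock: 4.62
tcp_pos: [0.4834, 0.0383, 0.2006]
ee_rot: [0.646, 0.764, 0.001, 0.001]
wrist_force: [1.2, -0.7, -1.4]
gripper_width: 0.0698
grasp_force: 25.0
```

servo_tool(commands="0.045 0.034 0 0 0;0.09 0.067 0 0 0;0.118 0.085 0 0 0;0.118 0.085 0 0 0;0.118 0.085 0 0 0")

```text
clock: 5.25
tcp_pos: [0.5459, 0.1668, 0.1992]
ee_rot: [0.645, 0.764, -0.001, -0.0]
wrist_force: [1.1, -0.8, -1.9]
gripper_width: 0.07
grasp_force: 25.0
```

```bash
python3 - <<'E'
from h import *
s=status.observe();np.save("s3.npy",s,allow_pickle=True)
cv2.imwrite("pics/w3.png",imaging.snapshot("wrist"))
go(.549,.175,.07,9.5)
E
```

```text
shift [0.008  0.0047 0.1293] dist 0.13 turn 0.002 | tcp [0.5459 0.1664 0.1993] ang 9.6 q [ 0.28  0.4   1.78 -0.    0.97  0.11] clk 5.3 w 0.0699
```

View pics/w3.png

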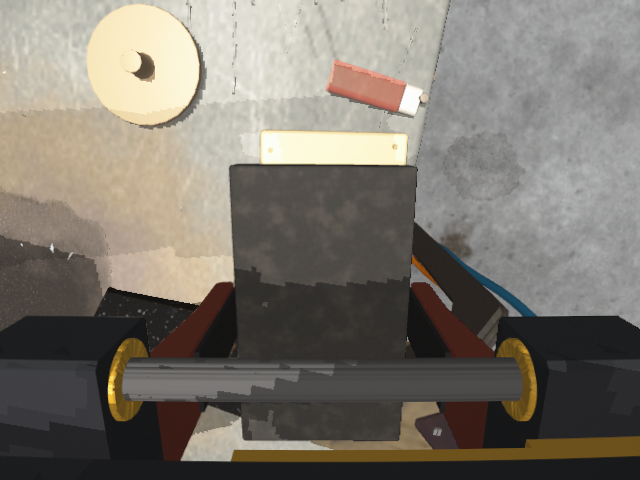

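The wrist picture shows the brick's far edge corners at (260,130) and (408,134) ahead of the plate, and a dark bar from (505,312) to (415,225) on the right.

```bash
python3 - <<'E'
from h import *
s=np.load("s3.npy",allow_pickle=True).item(); W=cam("wrist",s);s1=np.load("s1.npy",allow_pickle=True).item(); W1=cam("wrist",s1)
P=np.array([pix(W,p,.032)[:2] for p in [(260,130),(408,134)]]); e=P[1]-P[0]; L=np.hypot(*e); u=e/L
print(P.round(4),L,np.degrees(np.arctan2(u[1],u[0])), P.mean(0)+.065*np.array([u[1],-u[0]]))
for p in [(.58,.06,.085),(.678,.143,.085)]: print(proj(W,p).round())
# elbow: w1 (512,222) vs w3 (505,312)
for z in (0,.03,.06,.085,.1,.12): print(z,proj(W,pix(W1,(513,218),z)).round(),pix(W1,(513,218),z).round(3),pix(W,(415,228),z).round(3),proj(W1,pix(W,(415,228),z)).round())
E
```

```text
[[0.4871 0.2349]
 [0.5948 0.2505]] 0.10881724722053038 8.211296117209786 [0.55026714 0.17836542]
[345. 398.]
[507. 314.]
0 [508. 290.] [0.719 0.136 0.   ] [0.624 0.177 0.   ] [445. 166.]
0.03 [507. 297.] [0.704 0.139 0.03 ] [0.616 0.182 0.03 ] [447. 162.]
0.06 [506. 306.] [0.689 0.141 0.06 ] [0.608 0.187 0.06 ] [450. 157.]
0.085 [505. 314.] [0.677 0.143 0.085] [0.602 0.191 0.085] [453. 152.]
0.1 [505. 320.] [0.669 0.144 0.1  ] [0.598 0.193 0.1  ] [454. 148.]
0.12 [504. 329.] [0.659 0.146 0.12 ] [0.592 0.197 0.12 ] [457. 143.]
```

servo_tool(commands="0.011 0.006 0.03 0.012 0;0.011 0.006 0.08 0.012 0;0.011 0.006 0.12 0.012 0;0.011 0.006 0.13 0.012 0;0.011 0.006 0.13 0.012 0")

```text
clock: 5.92
tcp_pos: [0.5508, 0.1785, 0.0697]
ee_rot: [0.65, 0.76, -0.0, -0.0]
wrist_force: [0.2, -0.2, -1.3]
gripper_width: 0.0699
grasp_force: 25.0
```

```bash
python3 -c "
from h import *
go(.55,.1775,.053,9)"
```

```text
shift [-0.0008 -0.001   0.0167] dist 0.017 turn -0.002 | tcp [0.5508 0.1785 0.0697] ang 8.9 q [ 0.29  0.6   1.82 -0.    0.72  0.14] clk 5.92 w 0.0699
```

servo_tool(commands="0 -0.001 0.01 0 0;0 -0.001 0.017 0 0;0 -0.001 0.017 0 0;0 -0.001 0.017 0 1;0 -0.001 0.017 0 1")

```text
clock: 6.55
tcp_pos: [0.55, 0.1791, 0.0528]
ee_rot: [0.65, 0.76, 0.0, 0.0]
wrist_force: [-0.5, -0.1, 0.8]
gripper_width: 0.086
grasp_force: 0.0
```

servo_tool(commands="0 0 0 0 1;0 0 0 0 1;0 0 -0.05 0 1;0 0 -0.11 0 1;0 0 -0.15 0 1")

```text
clock: 7.18
tcp_pos: [0.5504, 0.1792, 0.2051]
ee_rot: [0.65, 0.76, 0.001, 0.001]
wrist_force: [0.8, -0.5, 0.1]
gripper_width: 0.0876
grasp_force: 0.0
```

```bash
python3 - <<'E'
from h import *
s=status.observe();np.save("s4.npy",s,allow_pickle=True)
cv2.imwrite("pics/w4.png",imaging.snapshot("wrist"))
go(.538,-.288,.25,9)
E
```

```text
shift [-0.4599 -0.0869 -0.0415] dist 0.47 turn -0.001 | tcp [0.5527 0.1799 0.2098] ang 8.9 q [0.29 0.39 1.76 0.   0.98 0.14] clk 7.22 w 0.0878
```

View pics/w4.png

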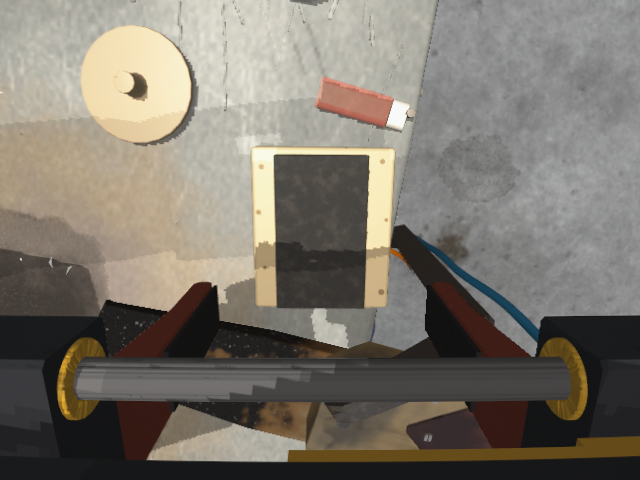

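The plate lies centred and square on the brick: corners (274,153), (369,154), (365,308), (277,308). Next the ring.

servo_tool(commands="0 0 -0.06 0 1;-0.05 -0.01 -0.09 0 1;-0.11 -0.02 -0.09 0 1;-0.17 -0.03 -0.09 0 1;-0.23 -0.043 -0.09 0 1")

```text
clock: 7.85
tcp_pos: [0.5428, -0.0567, 0.2925]
ee_rot: [0.65, 0.76, 0.0, 0.0]
wrist_force: [0.8, -0.6, 0.3]
gripper_width: 0.0879
grasp_force: 0.0
```

servo_tool(commands="-0.06 -0.011 0 0 1;-0.12 -0.022 0 0 1;-0.18 -0.033 0.02 0 1;-0.23 -0.043 0.06 0 1;-0.23 -0.043 0.09 0 1")

```text
clock: 8.48
tcp_pos: [0.5356, -0.2921, 0.201]
ee_rot: [0.651, 0.759, -0.0, 0.0]
wrist_force: [0.1, -0.2, -0.2]
gripper_width: 0.0877
grasp_force: 0.0
```

```bash
python3 - <<'E'
from h import *
s=np.load("s4.npy",allow_pickle=True).item(); W=cam("wrist",s)
P=np.array([pix(W,p,.044)[:2] for p in [(274,153),(369,154),(365,308),(277,308)]]); print("plate",P.mean(0).round(4))
s=status.observe();np.save("s5.npy",s,allow_pickle=True)
cv2.imwrite("pics/w5.png",imaging.snapshot("wrist"))
go(.538,-.288,.018,9)
E
```

```text
plate [0.5495 0.1791]
shift [0.0002 0.0058 0.1785] dist 0.179 turn -0.004 | tcp [ 0.5334 -0.2897  0.1965] ang 8.8 q [-0.52  0.45  1.7  -0.    1.   -0.67] clk 8.53 w 0.0882
```

View pics/w5.png

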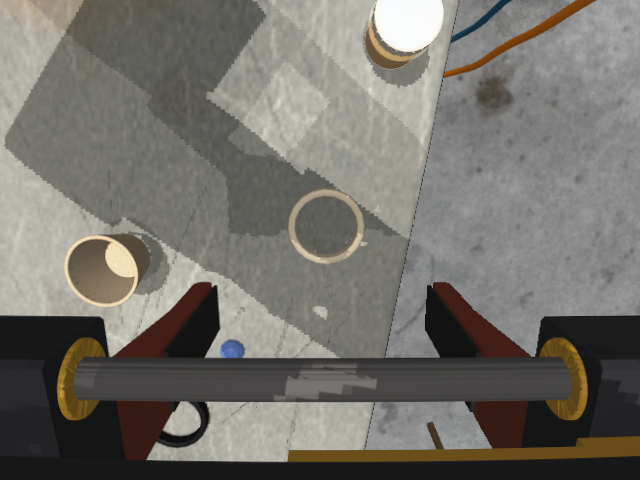

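The ring's centre is at (326,226), diameter about 76 px, and clear of the jar. The crucible rim's centre is at (101,270).

```bash
python3 - <<'E'
from h import *
s=np.load("s5.npy",allow_pickle=True).item(); W=cam("wrist",s)
p=pix(W,(326,226),.012); print(p, pix(W,(101,270),.048), np.linalg.norm(pix(W,(288,226),.012)-pix(W,(364,226),.012)))
go(p[0],p[1],.06); go(p[0],p[1],.02)
E
```

```text
[ 0.53809223 -0.29083378  0.012     ] [ 0.37102392 -0.34389582  0.048     ] 0.0629153446280616
shift [-0.0024  0.0052  0.1365] dist 0.137 turn 0.0 | tcp [ 0.5334 -0.2897  0.1965] ang 8.8 q [-0.52  0.45  1.7  -0.    1.   -0.67] clk 8.53 w 0.0882
shift [-0.0026  0.0054  0.1765] dist 0.177 turn 0.0 | tcp [ 0.5334 -0.2897  0.1965] ang 8.8 q [-0.52  0.45  1.7  -0.    1.   -0.67] clk 8.53 w 0.0882
```

servo_tool(commands="-0.001 0.003 0.06 0 1;-0.001 0.003 0.11 0 1;-0.001 0.003 0.135 0 1;-0.001 0.003 0.135 0 1;-0.001 0.003 0.135 0 1")

```text
clock: 9.15
tcp_pos: [0.5403, -0.2895, 0.0688]
ee_rot: [0.65, 0.76, 0.0, 0.001]
wrist_force: [-0.3, 0.8, -0.3]
gripper_width: 0.0875
grasp_force: 0.0
```

```bash
python3 -c "
from h import *
go(.538,-.2908,.02)"
```

```text
shift [-0.0009 -0.0026  0.0488] dist 0.049 turn 0.0 | tcp [ 0.5403 -0.2895  0.0688] ang 9.0 q [-0.51  0.63  1.75  0.    0.76 -0.67] clk 9.15 w 0.0875
```

servo_tool(commands="-0.001 -0.002 0.025 0 1;-0.001 -0.002 0.048 0 1;-0.001 -0.002 0.048 0 1;-0.001 -0.002 0.048 0 1;-0.001 -0.002 0.048 0 0", squeeze=12)

```text
clock: 9.78
tcp_pos: [0.5385, -0.2911, 0.021]
ee_rot: [0.65, 0.76, 0.0, 0.001]
wrist_force: [-0.1, -0.3, 0.9]
gripper_width: 0.0812
grasp_force: 0.0
```

servo_tool(commands="0 0 0 0 0;0 0 0 0 0;0 0 0 0 0;0 0 0 0 0;0 0 -0.02 0 0")

```text
clock: 10.4
tcp_pos: [0.5365, -0.29, 0.0388]
ee_rot: [0.65, 0.76, -0.0, -0.002]
wrist_force: [-0.6, 0.7, -1.0]
gripper_width: 0.0644
grasp_force: 12.0
```

```bash
python3 -c "
from h import *
go(.5495,.1788,.2,9)"
```

```text
shift [ 0.4614  0.0853 -0.1605] dist 0.496 turn -0.001 | tcp [ 0.5365 -0.29    0.0388] ang 8.9 q [-0.52  0.68  1.75 -0.    0.71 -0.67] clk 10.4 w 0.0644
```

Ring held at 64.4 mm. I carry it high, then over.

servo_tool(commands="0 0 -0.06 0 0;0 0 -0.12 0 0;0 0 -0.18 0 0;0 0 -0.24 0 0;0.05 0.009 -0.26 0 0")

```text
clock: 11.02
tcp_pos: [0.5402, -0.242, 0.3051]
ee_rot: [0.651, 0.759, 0.001, 0.004]
wrist_force: [1.3, -0.1, 0.4]
gripper_width: 0.0648
grasp_force: 12.0
```

servo_tool(commands="0.06 0.011 0 0 0;0.12 0.022 0 0 0;0.18 0.033 0 0 0;0.24 0.045 0 0 0;0.3 0.056 0 0 0")

```text
clock: 11.65
tcp_pos: [0.5469, 0.0671, 0.3006]
ee_rot: [0.65, 0.76, 0.0, 0.0]
wrist_force: [0.3, 0.3, -0.5]
gripper_width: 0.0643
grasp_force: 12.0
```

```bash
python3 -c "
from h import *
go(.5495,.1788,.11,9)"
```

```text
shift [0.1099 0.0197 0.1906] dist 0.221 turn -0.001 | tcp [0.5469 0.0671 0.3006] ang 8.9 q [ 0.1   0.25  1.74 -0.    1.16 -0.06] clk 11.65 w 0.0643
```

servo_tool(commands="0.06 0.01 0 0 0;0.11 0.019 0.02 0 0;0.11 0.019 0.08 0 0;0.11 0.019 0.14 0 0;0.11 0.019 0.18 0 0")

```text
clock: 12.28
tcp_pos: [0.5478, 0.1768, 0.1178]
ee_rot: [0.65, 0.76, -0.001, -0.001]
wrist_force: [-0.3, 1.2, -0.7]
gripper_width: 0.0645
grasp_force: 12.0
```

servo_tool(commands="0 0 0 0 0;0 0 0 0 0")

```text
clock: 12.52
tcp_pos: [0.5502, 0.1771, 0.1214]
ee_rot: [0.65, 0.76, 0.001, 0.001]
wrist_force: [0.8, 0.2, -0.8]
gripper_width: 0.0644
grasp_force: 12.0
```

```bash
python3 - <<'E'
from h import *
s=status.observe();np.save("s6.npy",s,allow_pickle=True)
cv2.imwrite("pics/w6.png",imaging.snapshot("wrist"))
go(.5495,.1788,.065,9)
E
```

```text
shift [ 0.0017 -0.001   0.0568] dist 0.057 turn -0.001 | tcp [0.5506 0.1772 0.1218] ang 8.9 q [ 0.29  0.51  1.81 -0.    0.81  0.13] clk 12.57 w 0.0644
```

View pics/w6.png

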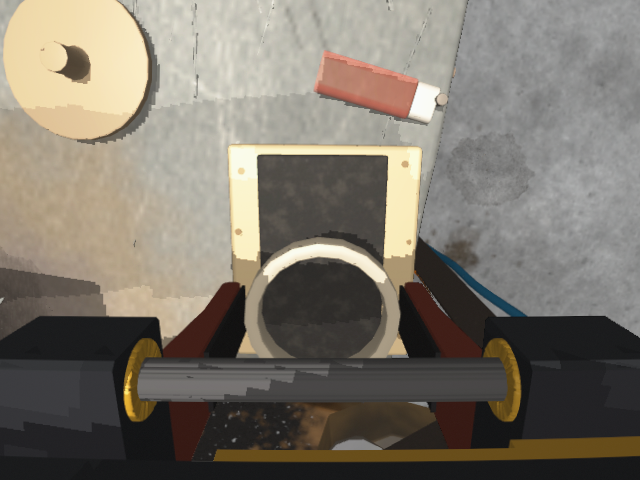

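The ring hangs level between the pads, centred over the plate. Lowering to TCP z = 0.065.

servo_tool(commands="0.002 -0.001 0.03 0 0;0.002 -0.001 0.05 0 0;0.002 -0.001 0.056 0 0;0.002 -0.001 0.056 0 0;0.002 -0.001 0.056 0 0")

```text
clock: 13.2
tcp_pos: [0.5484, 0.1788, 0.0641]
ee_rot: [0.65, 0.76, 0.001, 0.0]
wrist_force: [-0.3, -0.0, -0.9]
gripper_width: 0.0639
grasp_force: 12.0
```

servo_tool(commands="0 0 0.001 0 0;0 0 0.001 0 0;0 0 0.001 0 1;0 0 0.001 0 1;0 0 0.001 0 1")

```text
clock: 13.82
tcp_pos: [0.5477, 0.1787, 0.0623]
ee_rot: [0.65, 0.76, -0.0, -0.0]
wrist_force: [0.6, 0.0, 0.3]
gripper_width: 0.0871
grasp_force: 0.0
```

servo_tool(commands="0 0 0 0 1;0 0 0 0 1;0 0 -0.06 0 1;0 0 -0.12 0 1;0 0 -0.16 0 1")

```text
clock: 14.45
tcp_pos: [0.5485, 0.1789, 0.2253]
ee_rot: [0.65, 0.76, 0.001, 0.001]
wrist_force: [0.5, 0.0, -0.2]
gripper_width: 0.0879
grasp_force: 0.0
```

```bash
python3 - <<'E'
from h import *
s=status.observe();np.save("s7.npy",s,allow_pickle=True)
cv2.imwrite("pics/w7.png",imaging.snapshot("wrist"))
go(.371,-.343,.25,-50)
E
```

```text
shift [-0.4883 -0.2586 -0.0231] dist 0.553 turn 1.029 | tcp [0.5507 0.1796 0.23  ] ang 8.9 q [0.29 0.36 1.75 0.   1.02 0.14] clk 14.5 w 0.0877
```

View pics/w7.png

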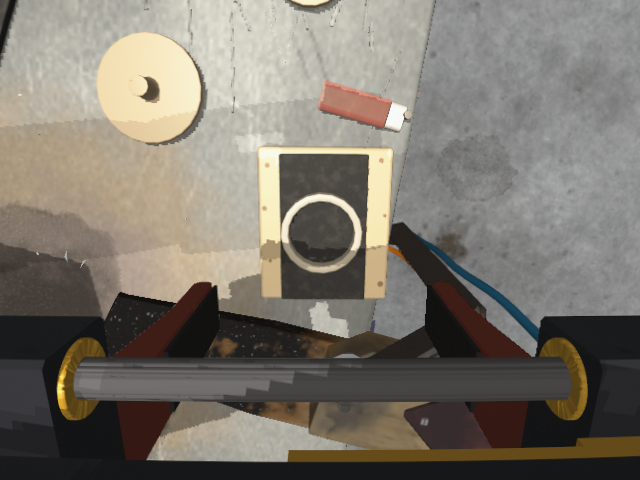

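The ring (321,233) sits flat and centred on the plate, whose corners are (280,153), (369,154), (364,299), (282,298). Next the crucible.

servo_tool(commands="0 0 -0.06 0 1;-0.05 -0.026 -0.07 0 1;-0.1 -0.053 -0.07 0 1;-0.15 -0.08 -0.07 0 1;-0.2 -0.106 -0.07 0 1")

```text
clock: 15.12
tcp_pos: [0.4733, -0.0367, 0.2924]
ee_rot: [0.65, 0.76, 0.0, 0.0]
wrist_force: [0.4, 0.5, 0.9]
gripper_width: 0.0881
grasp_force: 0.0
```

servo_tool(commands="-0.05 -0.026 0 0 1;-0.1 -0.053 0 0 1;-0.15 -0.08 0 0 1;-0.2 -0.106 0.02 0 1;-0.25 -0.132 0.05 0 1")

```text
clock: 15.75
tcp_pos: [0.3827, -0.3039, 0.2433]
ee_rot: [0.65, 0.76, 0.0, 0.001]
wrist_force: [0.9, -0.4, -0.1]
gripper_width: 0.0876
grasp_force: 0.0
```

```bash
python3 - <<'E'
from h import *
s=np.load("s7.npy",allow_pickle=True).item(); W=cam("wrist",s)
print("ring",pix(W,(321,233.5),.056).round(4)); P=np.array([pix(W,p,.044)[:2] for p in [(280,153),(369,154),(364,299),(282,298)]]); print("plate",P.mean(0).round(4))
go(.371,-.343,.17,9)
E
```

```text
ring [0.5476 0.1777 0.056 ]
plate [0.5496 0.179 ]
shift [-0.0367 -0.0178  0.0733] dist 0.084 turn -0.001 | tcp [ 0.3827 -0.3039  0.2433] ang 8.9 q [-0.7   0.22  1.92  0.    1.   -0.85] clk 15.75 w 0.0876
```

servo_tool(commands="-0.037 -0.018 0.05 0 1;-0.037 -0.018 0.05 0 1;-0.037 -0.018 0.05 0 1;-0.037 -0.018 0.05 0 1")

```text
clock: 16.25
tcp_pos: [0.372, -0.3407, 0.1945]
ee_rot: [0.649, 0.76, 0.0, 0.001]
wrist_force: [0.0, 0.2, 0.6]
gripper_width: 0.0879
grasp_force: 0.0
```

```bash
python3 - <<'E'
from h import *
s=status.observe();np.save("s8.npy",s,allow_pickle=True)
cv2.imwrite("pics/w8.png",imaging.snapshot("wrist"))
go(.371,-.343,.1,9)
E
```

```text
shift [-0.002  -0.0015  0.0945] dist 0.095 turn 0.0 | tcp [ 0.372  -0.3406  0.1945] ang 9.0 q [-0.77  0.31  1.93  0.    0.9  -0.92] clk 16.3 w 0.0879
```

View pics/w8.png

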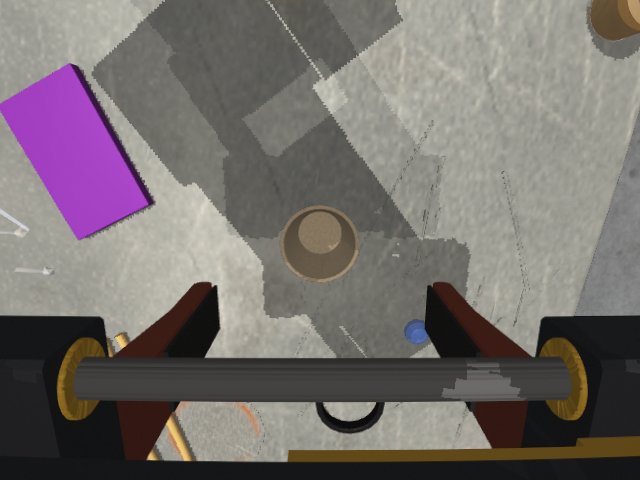

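The crucible rim's centre is at (319.5,244), about 79 px across. There is a small blue dome, perhaps the cabochon, at (416,331).

```bash
python3 - <<'E'
from h import *
s=np.load("s8.npy",allow_pickle=True).item(); W=cam("wrist",s)
p=pix(W,(319.5,244),.048); print(p.round(4)); b=pix(W,(416,331),.006); print("blue in tool",totool(b), "crucible in tool",totool(p))
go(p[0],p[1],.042,9)
E
```

```text
[ 0.3703 -0.3452  0.048 ]
blue in tool [-0.0937932   0.08268762  0.18881798] crucible in tool [-0.00398646 -0.00259949  0.14650989]
shift [-0.004  -0.0026  0.1525] dist 0.153 turn 0.0 | tcp [ 0.372  -0.3406  0.1945] ang 9.0 q [-0.77  0.31  1.93  0.    0.9  -0.92] clk 16.3 w 0.0879
```

servo_tool(commands="-0.004 -0.002 0.06 0 1;-0.004 -0.002 0.11 0 1;-0.004 -0.002 0.11 0 1;-0.004 -0.002 0.11 0 1")

```text
clock: 16.8
tcp_pos: [0.3708, -0.3458, 0.0849]
ee_rot: [0.65, 0.76, -0.0, 0.001]
wrist_force: [0.1, -0.0, 0.3]
gripper_width: 0.0879
grasp_force: 0.0
```

```bash
python3 -c "
from h import *
go(.3703,-.3452,.042,9)"
```

```text
shift [ 0.0007 -0.0005  0.0429] dist 0.043 turn -0.0 | tcp [ 0.3708 -0.3458  0.0849] ang 9.0 q [-0.77  0.5   1.98  0.    0.66 -0.93] clk 16.8 w 0.0879
```

servo_tool(commands="0.001 0 0.03 0 1;0.001 0 0.043 0 1;0.001 0 0.043 0 1;0.001 0 0.043 0 0;0.001 0 0.043 0 0", squeeze=10)

```text
clock: 17.42
tcp_pos: [0.3699, -0.3448, 0.041]
ee_rot: [0.65, 0.76, -0.0, 0.001]
wrist_force: [0.4, -0.0, 0.4]
gripper_width: 0.071
grasp_force: 0.0
```

servo_tool(commands="0 0 0 0 0;0 0 0 0 0;0 0 0 0 0;0 0 0 0 0;0 0 -0.02 0 0")

```text
clock: 18.05
tcp_pos: [0.3684, -0.3433, 0.059]
ee_rot: [0.65, 0.76, 0.0, -0.002]
wrist_force: [0.6, 0.2, -1.1]
gripper_width: 0.0566
grasp_force: 10.0
```

servo_tool(commands="0 0 -0.04 0 0;0 0 -0.08 0 0;0 0 -0.12 0 0;0 0 -0.17 0 0;0 0 -0.22 0 0")

```text
clock: 18.68
tcp_pos: [0.3688, -0.3437, 0.281]
ee_rot: [0.65, 0.76, 0.0, -0.001]
wrist_force: [0.3, -0.1, -0.7]
gripper_width: 0.0568
grasp_force: 10.0
```

```bash
python3 -c "
from h import *
go(.548,.178,.3,9)"
```

```text
shift [ 0.4876  0.2581 -0.0186] dist 0.552 turn -0.001 | tcp [ 0.3688 -0.3437  0.281 ] ang 8.9 q [-0.77  0.19  1.85 -0.    1.1  -0.93] clk 18.68 w 0.0568
```

servo_tool(commands="0.05 0.026 -0.02 0 0;0.1 0.053 -0.03 0 0;0.15 0.08 -0.03 0 0;0.2 0.106 -0.03 0 0;0.25 0.132 -0.03 0 0")

```text
clock: 19.3
tcp_pos: [0.4607, -0.0751, 0.3097]
ee_rot: [0.65, 0.76, -0.0, -0.0]
wrist_force: [0.7, -0.9, -1.0]
gripper_width: 0.0568
grasp_force: 10.0
```

servo_tool(commands="0.05 0.026 0 0 0;0.1 0.053 0 0 0;0.15 0.08 0 0 0;0.19 0.1 0 0 0;0.22 0.117 0 0 0")

```text
clock: 19.92
tcp_pos: [0.5421, 0.1604, 0.3092]
ee_rot: [0.649, 0.76, -0.001, -0.0]
wrist_force: [0.9, -0.3, -0.4]
gripper_width: 0.0563
grasp_force: 10.0
```

```bash
python3 -c "
from h import *
go(.548,.178,.18,9)"
```

```text
shift [0.0165 0.0088 0.1292] dist 0.131 turn 0.0 | tcp [0.5421 0.1604 0.3092] ang 9.0 q [ 0.27  0.26  1.7  -0.    1.19  0.11] clk 19.93 w 0.0563
```

servo_tool(commands="0.016 0.008 0.04 0 0;0.016 0.008 0.09 0 0;0.016 0.008 0.14 0 0;0.016 0.008 0.15 0 0;0.016 0.008 0.15 0 0")

```text
clock: 20.55
tcp_pos: [0.5478, 0.1756, 0.1602]
ee_rot: [0.65, 0.76, -0.0, -0.0]
wrist_force: [-0.5, 0.5, -1.0]
gripper_width: 0.0567
grasp_force: 10.0
```

```bash
python3 - <<'E'
from h import *
s=status.observe();np.save("s9.npy",s,allow_pickle=True)
cv2.imwrite("pics/w9.png",imaging.snapshot("wrist"))
go(.548,.178,.09,9)
E
```

```text
shift [ 0.0022 -0.0004  0.0713] dist 0.071 turn -0.001 | tcp [0.5487 0.1758 0.1613] ang 8.9 q [ 0.29  0.45  1.8  -0.    0.89  0.13] clk 20.6 w 0.0565
```

View pics/w9.png

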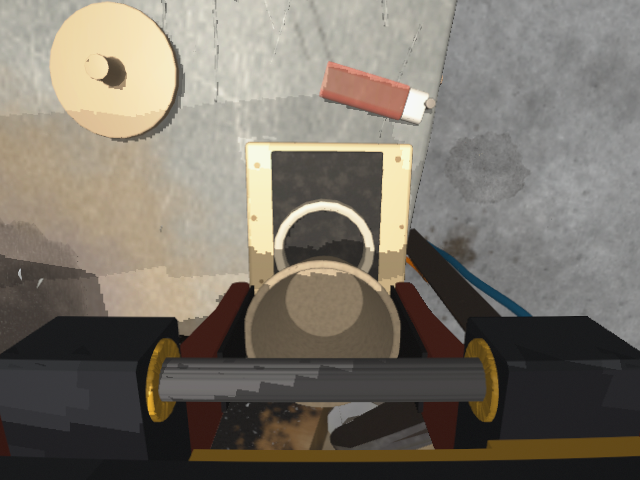

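The crucible hangs between the pads: rim x 246–400, top edge at row 260, inner floor circle centre (324,300). The ring spans x 274–375, top at row 201. I'll check tilt and centring by reprojection.

```bash
python3 - <<'E'
from h import *
s=np.load("s9.npy",allow_pickle=True).item(); W=cam("wrist",s); t=np.array(s["tcp_pos"])
Rt=R.from_quat(s["ee_rot"]).as_matrix()
a=np.linspace(0,2*np.pi,73)
def circ(c,r): 
    P=np.array([proj(W,c+[r*np.cos(x),r*np.sin(x),0]) for x in a]); return "x",P[:,0].min().round(),P[:,0].max().round(),"y",P[:,1].min().round(),P[:,1].max().round()
for dx in (-.004,0,.004):
    o=t+Rt@[dx,0,0]
    print(dx,"rim",circ(o+[0,0,.007],.029),"floor",circ(o+[0,0,-.041+.005],.0165))
print("ring on plate outer", circ(np.array([.548,.178,.056]),.032))
E
```

```text
-0.004 rim ('x', np.float64(246.0), np.float64(402.0), 'y', np.float64(268.0), np.float64(411.0)) floor ('x', np.float64(289.0), np.float64(359.0), 'y', np.float64(266.0), np.float64(332.0))
0 rim ('x', np.float64(245.0), np.float64(403.0), 'y', np.float64(257.0), np.float64(402.0)) floor ('x', np.float64(288.0), np.float64(359.0), 'y', np.float64(258.0), np.float64(324.0))
0.004 rim ('x', np.float64(245.0), np.float64(404.0), 'y', np.float64(246.0), np.float64(393.0)) floor ('x', np.float64(288.0), np.float64(359.0), 'y', np.float64(250.0), np.float64(317.0))
ring on plate outer ('x', np.float64(273.0), np.float64(375.0), 'y', np.float64(199.0), np.float64(298.0))
```

The rim sits about 1.5 mm toward −x of the tool with at most a slight tilt, so I bias +x a little and lower.

servo_tool(commands="0.0045 0 0.02 0 0;0.0045 0 0.04 0 0;0.0045 0 0.054 0 0;0.0045 0 0.054 0 0;0.0045 0 0.054 0 0")

```text
clock: 21.22
tcp_pos: [0.5479, 0.1803, 0.1071]
ee_rot: [0.65, 0.76, 0.001, 0.0]
wrist_force: [0.1, -0.7, -1.5]
gripper_width: 0.0565
grasp_force: 10.0
```

```bash
python3 - <<'E'
from h import *
s=status.observe()
im=imaging.snapshot("wrist")[180:420,220:430]
cv2.imwrite("pics/w10.png",cv2.resize(im,None,fx=2.4,fy=2.4,interpolation=cv2.INTER_CUBIC))
go(.5475,.1775,.086,9)
W=cam("wrist",s);t=np.array(s["tcp_pos"]);print(t)
a=np.linspace(0,2*np.pi,73)
for n,c,r in [("rim",t+[0,0,.007],.029),("floor",t+[0,0,-.036],.0165),("ring",np.array([.5475,.1775,.056]),.032)]:
    P=(np.array([proj(W,c+[r*np.cos(x),r*np.sin(x),0]) for x in a])-[220,180])*2.4; print(n,P.min(0).round(),P.max(0).round())
E
```

```text
shift [-0.0027 -0.0008  0.0211] dist 0.021 turn -0.001 | tcp [0.5479 0.1803 0.1071] ang 8.9 q [ 0.3   0.54  1.82 -0.    0.79  0.14] clk 21.27 w 0.0567
[0.54788197 0.18032995 0.10713256]
rim [ 60. 185.] [439. 532.]
floor [164. 187.] [333. 347.]
ring [ 92. 106.] [396. 394.]
```

View pics/w10.png

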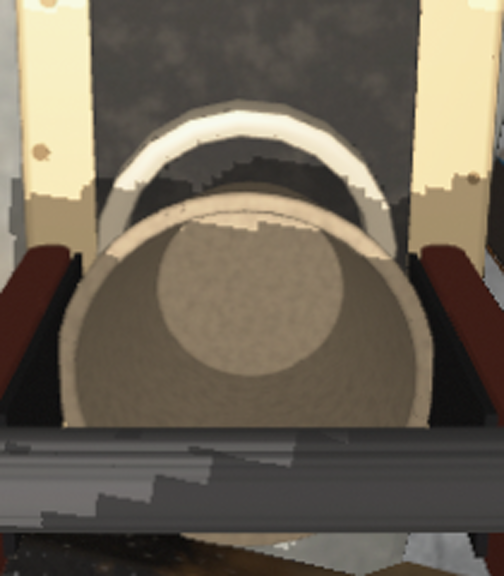

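The foot sits roughly above the ring's centre (slight tilt of about 3°). I lower it, let it settle and release.

servo_tool(commands="0 -0.001 0.01 0 0;0 -0.001 0.018 0 0;0 -0.001 0.021 0 0;0 -0.001 0.021 0 0;0 -0.001 0.022 0 0")

```text
clock: 21.9
tcp_pos: [0.5463, 0.1799, 0.0844]
ee_rot: [0.65, 0.76, -0.0, 0.0]
wrist_force: [-1.9, -3.6, 10.8]
gripper_width: 0.0569
grasp_force: 10.0
```

servo_tool(commands="0 0 0 0 0;0 0 0 0 0")

```text
clock: 22.15
tcp_pos: [0.5462, 0.1799, 0.0845]
ee_rot: [0.65, 0.76, 0.0, 0.0]
wrist_force: [-1.4, -1.6, 5.2]
gripper_width: 0.057
grasp_force: 10.0
```

servo_tool(commands="0 0 -0.001 0 0.7;0 0 -0.001 0 0.8;0 0 -0.001 0 1;0 0 -0.001 0 1;0 0 -0.001 0 1")

```text
clock: 22.78
tcp_pos: [0.5461, 0.18, 0.085]
ee_rot: [0.65, 0.76, -0.0, -0.0]
wrist_force: [-0.4, 0.2, 0.3]
gripper_width: 0.0877
grasp_force: 0.0
```

servo_tool(commands="0 0 -0.03 0 1;0 0 -0.08 0 1;0 0 -0.13 0 1;0 0 -0.16 0 1;0 0 -0.16 0 1")

```text
clock: 23.4
tcp_pos: [0.5475, 0.1804, 0.2476]
ee_rot: [0.65, 0.76, 0.002, 0.001]
wrist_force: [0.4, 1.3, 0.2]
gripper_width: 0.088
grasp_force: 0.0
```

```bash
python3 - <<'E'
from h import *
s=status.observe();np.save("s11.npy",s,allow_pickle=True)
cv2.imwrite("pics/w11.png",imaging.snapshot("wrist"))
go(.507,.375,.25,9)
E
```

```text
shift [ 0.1987 -0.0087 -0.0043] dist 0.199 turn -0.001 | tcp [0.5464 0.1801 0.2457] ang 8.9 q [0.3  0.34 1.74 0.   1.06 0.14] clk 23.45 w 0.0877
```

View pics/w11.png

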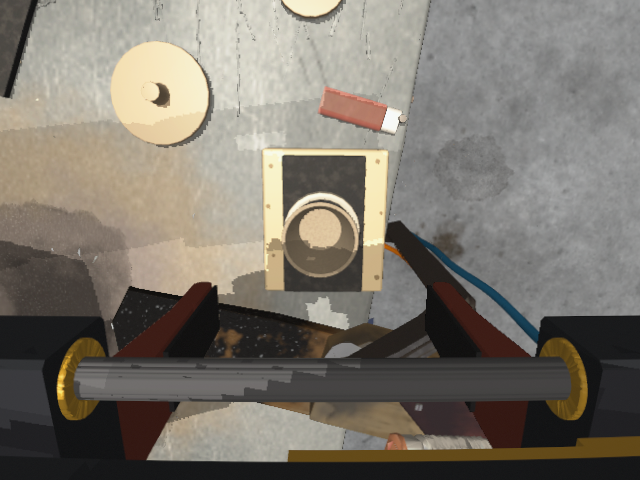

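The crucible stands in the ring: rim x 282–359, rows 201–278, with the ring showing evenly round it. That was the last picture I may view, so from here on I measure with image code. I check the crucible's position and go toward the small lid.

```bash
python3 - <<'E'
from h import *
s=np.load("s11.npy",allow_pickle=True).item(); W=cam("wrist",s)
a=np.linspace(0,2*np.pi,73)
def ext(c,r):
    P=np.array([proj(W,np.array(c)+[r*np.cos(x),r*np.sin(x),0]) for x in a]); return P.min(0).round(1),P.max(0).round(1)
p=pix(W,(320.5,239.5),.092); print("rim centre",p.round(4), ext(p,.029))
print("floor",pix(W,(321,228.5),.049).round(4), ext([*p[:2],.049],.018))
print("ring",ext([.5475,.1775,.056],.032))
E
```

```text
rim centre [0.5469 0.1777 0.092 ] (array([281.9, 201. ]), array([359.1, 276.2]))
floor [0.5475 0.1774 0.049 ] (array([299.3, 207.1]), array([341.5, 248.5]))
ring (array([282.8, 191.7]), array([359.3, 266.7]))
```

servo_tool(commands="0.06 -0.002 -0.03 0 1;0.1 -0.005 -0.03 0 1;0.13 -0.009 -0.03 0 1;0.13 -0.009 -0.03 0 1;0.13 -0.009 -0.03 0 1")

```text
clock: 24.08
tcp_pos: [0.5166, 0.3062, 0.2735]
ee_rot: [0.65, 0.76, -0.001, -0.0]
wrist_force: [-0.1, -1.3, -0.0]
gripper_width: 0.0876
grasp_force: 0.0
```

```bash
python3 - <<'E'
from h import *
s=status.observe();np.save("s12.npy",s,allow_pickle=True)
im=imaging.snapshot("wrist"); cv2.imwrite("pics/w12.png",im)
W=cam("wrist",s); print(s["tcp_pos"].round(4), proj(W,(.507,.375,.013)))
hsv=cv2.cvtColor(im,cv2.COLOR_BGR2HSV)
u,v=proj(W,(.507,.375,.013)).astype(int)
print(hsv[v,u-30:u+40:5].tolist())
m=((hsv[...,1]>50)&(hsv[...,2]>120)&(hsv[...,0]<30)).astype(np.uint8)
n,l,st,c=cv2.connectedComponentsWithStats(m)
for i in range(1,n):
    if st[i,4]>800: print(st[i].tolist(),c[i].round(1), pix(W,c[i],.013).round(4))
E
```

```text
[0.5166 0.3062 0.2735] [324.75598512 140.83169097]
[[18, 62, 168], [18, 73, 225], [18, 74, 225], [18, 75, 225], [18, 74, 224], [17, 80, 169], [17, 76, 221], [17, 77, 218], [17, 87, 88], [17, 77, 221], [17, 78, 220], [17, 78, 219], [17, 78, 217], [24, 18, 144]]
[151, 18, 59, 74, 2494] [180.2  54.7] [0.3631 0.4312 0.013 ]
[294, 103, 65, 66, 3283] [325.7 135.2] [0.5071 0.3803 0.013 ]
[0, 187, 237, 149, 16233] [129.  267.9] [0.3255 0.2172 0.013 ]
[331, 223, 61, 37, 1338] [360.8 241.3] [0.5587 0.2831 0.013 ]
[283, 281, 109, 77, 3198] [336.7 314.1] [0.5477 0.2007 0.013 ]
```

```bash
python3 - <<'E'
from h import *
C=cam("scene")
for p,zz in [((312,134),(0,)),((312,120),(.05,.07)),((296,125),(0,.04)),((283,96),(.08,.1,.12)),((265,100),(.08,.12))]:
    for z in zz: print(p,pix(C,p,z).round(3))
s=np.load("s12.npy",allow_pickle=True).item(); W=cam("wrist",s)
p=pix(W,(326.5,136),.013); print(p.round(4), np.linalg.norm(pix(W,(294,136),.013)-pix(W,(359,136),.013)))
go(p[0],p[1],.16,9)
E
```

```text
(312, 134) [0.582 0.505 0.   ]
(312, 120) [0.587 0.516 0.05 ]
(312, 120) [0.574 0.486 0.07 ]
(296, 125) [0.552 0.584 0.   ]
(296, 125) [0.528 0.523 0.04 ]
(283, 96) [0.537 0.667 0.08 ]
(283, 96) [0.524 0.632 0.1  ]
(283, 96) [0.512 0.597 0.12 ]
(265, 100) [0.466 0.666 0.08 ]
(265, 100) [0.444 0.596 0.12 ]
[0.5079 0.3797 0.013 ] 0.06207022849069786
shift [0.0744 0.0028 0.1138] dist 0.136 turn -0.002 | tcp [0.5169 0.3059 0.2739] ang 8.9 q [ 0.51  0.35  1.65 -0.    1.14  0.36] clk 24.12 w 0.0874
```

servo_tool(commands="0.05 0.002 0.03 0 0.6;0.074 0.003 0.08 0 0.6;0.074 0.003 0.105 0 0.6;0.074 0.003 0.105 0 0.6;0.074 0.003 0.105 0 0.6")

```text
clock: 24.75
tcp_pos: [0.5095, 0.3801, 0.1711]
ee_rot: [0.65, 0.76, 0.001, 0.0]
wrist_force: [0.3, 0.3, -0.2]
gripper_width: 0.0528
grasp_force: 0.0
```

```bash
cat > lid.py <<'E'
from h import *
s=status.observe()
im=imaging.snapshot("wrist"); cv2.imwrite("pics/w13.png",im)
W=cam("wrist",s)
hsv=cv2.cvtColor(im,cv2.COLOR_BGR2HSV)
m=((hsv[...,1]>50)&(hsv[...,2]>120)&(hsv[...,0]<30)).astype(np.uint8)
n,l,st,c=cv2.connectedComponentsWithStats(m)
for i in range(1,n):
    if st[i,4]>2000:
        x,y,w,h=st[i,:4]; q=(x+w/2-.5,y+h/2-.5); print(st[i].tolist(), pix(W,q,.013).round(4),"diam",np.linalg.norm(pix(W,(x,q[1]),.013)-pix(W,(x+w,q[1]),.013)).round(4))
E
python3 lid.py; python3 -c "
from h import *
go(.508,.3797,.033,9)"
```

```text
[95, 92, 78, 91, 3938] [0.3636 0.4308 0.013 ] diam 0.0572
[280, 194, 81, 79, 4873] [0.5072 0.3816 0.013 ] diam 0.0611
[267, 403, 136, 47, 2644] [0.5457 0.2153 0.013 ] diam 0.1176
shift [-0.0005 -0.002   0.1386] dist 0.139 turn -0.002 | tcp [0.5097 0.3804 0.1716] ang 8.9 q [ 0.62  0.52  1.65 -0.    0.97  0.47] clk 24.8 w 0.0529
```

servo_tool(commands="0.001 -0.002 0.05 0 0.6;0.001 -0.002 0.09 0 0.6;0.001 -0.002 0.11 0 0.6;0.001 -0.002 0.11 0 0.6;0.001 -0.002 0.11 0 0.6")

```text
clock: 25.42
tcp_pos: [0.5076, 0.382, 0.0619]
ee_rot: [0.65, 0.76, 0.001, 0.0]
wrist_force: [-1.1, -0.4, 0.1]
gripper_width: 0.0522
grasp_force: 0.0
```

```bash
python3 -c "
from h import *
go(.5075,.381,.034,9)"
```

```text
shift [-0.001  -0.0003  0.0279] dist 0.028 turn -0.001 | tcp [0.5076 0.382  0.0619] ang 8.9 q [ 0.63  0.67  1.69 -0.    0.78  0.47] clk 25.43 w 0.0522
```

servo_tool(commands="-0.001 0 0.015 0 0.6;-0.001 0 0.028 0 0.6;-0.001 0 0.028 0 0.6;-0.001 0 0.028 0 0;-0.001 0 0.028 0 0", squeeze=15)

```text
clock: 26.05
tcp_pos: [0.5065, 0.3802, 0.0321]
ee_rot: [0.65, 0.76, -0.0, -0.0]
wrist_force: [-0.2, 0.1, -0.2]
gripper_width: 0.0362
grasp_force: 0.0
```

servo_tool(commands="0 0 0 0 0;0 0 0 0 0;0 0 0 0 0;0 0 0 0 0;0 0 0 0 0")

```text
clock: 26.68
tcp_pos: [0.5066, 0.3803, 0.0321]
ee_rot: [0.65, 0.76, 0.0, 0.0]
wrist_force: [0.6, -0.4, -0.1]
gripper_width: 0.0161
grasp_force: 14.0
```

servo_tool(commands="0 0 -0.02 0 0;0 0 -0.05 0 0;0 0 -0.1 0 0;0 0 -0.15 0 0;0 0 -0.15 0 0")

```text
clock: 27.3
tcp_pos: [0.5089, 0.382, 0.188]
ee_rot: [0.65, 0.76, 0.005, 0.001]
wrist_force: [-0.3, 0.3, -0.6]
gripper_width: 0.0162
grasp_force: 13.8
```

```bash
python3 - <<'E'
from h import *
s=status.observe(); im=imaging.snapshot("wrist"); cv2.imwrite("pics/w14.png",im); np.save("s14.npy",s,allow_pickle=True)
W=cam("wrist",s); t=np.array(s["tcp_pos"])
a=np.linspace(0,2*np.pi,73)
P=np.array([proj(W,t+[.031*np.cos(x),.031*np.sin(x),-.021]) for x in a]); print("pred disc",P.min(0),P.max(0))
hsv=cv2.cvtColor(im,cv2.COLOR_BGR2HSV)
m=((hsv[...,1]>50)&(hsv[...,2]>100)&(hsv[...,0]<30)).astype(np.uint8)
n,l,st,c=cv2.connectedComponentsWithStats(m)
for i in range(1,n):
    if st[i,4]>1000: print(st[i].tolist())
go(.547,.1777,.2,9)
E
```

```text
pred disc [251.66012937 234.25774871] [394.84018874 368.34402396]
[106, 98, 74, 86, 3596]
[251, 235, 143, 82, 6635]
[112, 290, 93, 65, 2525]
[301, 309, 43, 49, 1804]
[13, 399, 107, 47, 3144]
shift [-0.207   0.0074 -0.0152] dist 0.208 turn -0.001 | tcp [0.5075 0.381  0.1853] ang 8.9 q [0.63 0.5  1.65 0.   0.99 0.47] clk 27.35 w 0.0163
```

The lid hangs level and centred (disc edges match the prediction within 1 px). I bring it over the crucible.

servo_tool(commands="-0.05 0.002 -0.015 0 0;-0.1 0.004 -0.015 0 0;-0.15 0.006 -0.015 0 0;-0.19 0.007 -0.015 0 0;-0.207 0.007 -0.015 0 0")

```text
clock: 27.98
tcp_pos: [0.5448, 0.1747, 0.1959]
ee_rot: [0.651, 0.759, -0.001, -0.001]
wrist_force: [-0.1, 0.1, -0.9]
gripper_width: 0.0165
grasp_force: 13.8
```

servo_tool(commands="0 0 0.02 0 0;0 0 0.04 0 0;0 0 0.05 0 0;0 0 0.05 0 0;0 0 0.05 0 0")

```text
clock: 28.6
tcp_pos: [0.5459, 0.1773, 0.1475]
ee_rot: [0.65, 0.76, 0.0, 0.0]
wrist_force: [-0.8, 0.1, 0.3]
gripper_width: 0.016
grasp_force: 13.8
```

```bash
python3 - <<'E'
from h import *
go(.547,.1777,.119,9)
s=status.observe(); im=imaging.snapshot("wrist"); cv2.imwrite("pics/w15.png",im); np.save("s15.npy",s,allow_pickle=True)
E
```

```text
shift [0.0003 0.0011 0.0285] dist 0.029 turn -0.001 | tcp [0.5459 0.1773 0.1475] ang 9.0 q [0.29 0.47 1.81 0.   0.86 0.14] clk 28.6 w 0.016
```

servo_tool(commands="0 0.001 0.012 0 0;0 0.001 0.02 0 0;0 0.001 0.026 0 0;0 0.001 0.0285 0 0;0 0.001 0.0285 0 0")

```text
clock: 29.28
tcp_pos: [0.5467, 0.177, 0.1185]
ee_rot: [0.65, 0.76, 0.0, -0.0]
wrist_force: [0.0, 0.7, -0.1]
gripper_width: 0.0163
grasp_force: 13.8
```

servo_tool(commands="0 0 0.0005 0 0;0 0 0.0005 0 0")

```text
clock: 29.52
tcp_pos: [0.5468, 0.1771, 0.1183]
ee_rot: [0.65, 0.76, 0.0, 0.0]
wrist_force: [-0.6, -0.3, -1.3]
gripper_width: 0.0164
grasp_force: 13.9
```

servo_tool(commands="0 0 0.001 0 0;0 0 0.001 0 0;0 0 0.001 0 0")

```text
clock: 29.9
tcp_pos: [0.547, 0.1772, 0.118]
ee_rot: [0.65, 0.76, 0.0, 0.0]
wrist_force: [-2.0, -0.1, 7.0]
gripper_width: 0.0164
grasp_force: 15.2
```

Contact at exactly the seated height (0.118). I release.

servo_tool(commands="0 0 -0.0005 0 0.3;0 0 -0.0005 0 0.5;0 0 -0.0005 0 0.6;0 0 -0.0005 0 0.6;0 0 -0.0005 0 0.6")

```text
clock: 30.52
tcp_pos: [0.5466, 0.177, 0.1175]
ee_rot: [0.65, 0.76, -0.0, -0.0]
wrist_force: [-0.6, 0.2, -0.2]
gripper_width: 0.0525
grasp_force: 0.0
```

servo_tool(commands="0 0 -0.02 0 0.6;0 0 -0.06 0 0.6;0 0 -0.11 0 0.6;0 0 -0.13 0 0.6;0 0 -0.13 0 0.6")

```text
clock: 31.15
tcp_pos: [0.5475, 0.1773, 0.2493]
ee_rot: [0.65, 0.76, 0.002, 0.001]
wrist_force: [-1.1, 0.2, -0.2]
gripper_width: 0.0532
grasp_force: 0.0
```

```bash
python3 - <<'E'
from h import *
s=status.observe(); im=imaging.snapshot("wrist"); cv2.imwrite("pics/w16.png",im)
W=cam("wrist",s); print(s["tcp_pos"],s["gripper_width"])
a=np.linspace(0,2*np.pi,73)
P=np.array([proj(W,np.array([.547,.1775,.099])+[.031*np.cos(x),.031*np.sin(x),0]) for x in a]); lo,hi=P.min(0),P.max(0); print("pred",lo.round(1),hi.round(1))
# edge of disc along horizontal / vertical lines through predicted centre
g=cv2.cvtColor(im,cv2.COLOR_BGR2HSV); cu,cv_=((lo+hi)/2).astype(int); print(cu,cv_)
print("row V",g[cv_,int(lo[0])-8:int(lo[0])+8,2].tolist(),g[cv_,int(hi[0])-8:int(hi[0])+8,2].tolist())
print("col V",g[int(lo[1])-8:int(lo[1])+8,cu,2].tolist(),g[int(hi[1])-8:int(hi[1])+8,cu,2].tolist())
t=np.array([.547,.1775,.119]); print("knob top pred",proj(W,t))
hsv=g; m=((hsv[...,1]>50)&(hsv[...,2]>100)&(hsv[...,0]<30)).astype(np.uint8)
n,l,st,c=cv2.connectedComponentsWithStats(m)
for i in range(1,n):
    if st[i,4]>1500: print(st[i].tolist())
E
```

```text
[0.54751281 0.17731932 0.24925933] 0.053184216731548946
pred [279.5 195.2] [363.6 277.3]
321 236
row V [250, 250, 250, 250, 250, 250, 250, 241, 225, 227, 231, 230, 230, 231, 230, 230] [227, 227, 227, 227, 226, 223, 163, 81, 73, 232, 249, 249, 249, 249, 249, 249]
col V [120, 180, 243, 250, 250, 249, 244, 240, 150, 74, 103, 218, 237, 238, 237, 237] [139, 139, 139, 139, 139, 139, 150, 170, 166, 98, 63, 62, 60, 59, 61, 62]
knob top pred [321.68129598 243.72981176]
[112, 37, 99, 105, 5460]
[319, 83, 69, 45, 1862]
[0, 105, 229, 195, 19869]
[263, 144, 151, 144, 10708]
[177, 402, 463, 59, 8780]
```

The lid's disc edges (279–362, 198–278) match the seated prediction (279.5–363.6, 195–277). It is seated and released, so I hand in.

```bash
python3 -c "
from cell import hand_in
print(hand_in())"
```

```text
the job is handed in; nothing more can be done
None
```

The covered crucible setting is built on the brick in the required order and handed in at about 31 s; the last wrist picture put the lid where a seated one should be, within about 3 px, but the hand-in gave no verdict.

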